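# Jam the sprung catch open with a bung and take out the sample cell

## Task

The sample cell is locked in its holder by a sprung sliding catch that snaps back when let go. Push the larger of the two rubber bungs, narrow end down, into the slot of the catch so that it jams the catch open by itself, and let go of it. Then lift out the cell and set it down gently, upright and wholly on the white plate; leave the bung in place, holding the catch open.

Things in the scene. Friction and masses are not known exactly. Their poses are not given: they have to be found in the camera images.
- slot (a point): Aim point on the floor (12 mm above the bench) of the catch's slot, in the fixed cell holder. Its +x runs from the cell to the spring; the cell is 95 mm off towards -x. Slot: open above, 32 mm wide in x when shut, from a fixed wall at x = -28 (38 high, 44 wide in y) to the catch's end bar at x = 4 (32 high; above it a lip slopes back to x = 16 at z = 52). Bung goes straight down here, +-6 mm.
- catch (a joint): How far the catch, a steel frame round the wall, has slid along the slot's +x, in m: 0 shut (its nose overhangs the cell's foot by 5 mm), 0.028 fully open; cell free above 0.007. A spring shuts it: 6 N plus 200 N/m. The bung's cone drives it open; let go, the bung, foot on the slot's floor or up to 5 mm above, is pressed on the wall and holds it at about 0.012.
- bung_mid (a point): Centre (half-way up) of the larger bung: black rubber, 80 mm tall, 120 g, on the bench narrow end down: foot 18 mm in diameter, cone over the lowest 20 mm, then a cylinder 44 mm in diameter. z is its axis, up. Grip about 25 mm above this point, to keep the fingers above wall and lip, closing along the slot's y. The smaller bung (26 mm in diameter, 45 tall) is too thin.
- cell_mid (a point): Centre (half-way up, on the axis) of the sample cell: a plain aluminium cylinder 36 mm in diameter with a wide foot 56 mm in diameter and 18 mm high, 83 mm tall over all, 0.2 to 0.4 kg, standing in the holder between rails 12 mm high. Grip the cylinder about 25 mm above this point. z is its axis, upwards.
- plate: The white square plate, 150 x 150 x 20 mm, fixed on the bench; origin at the centre of its underside, upper face at z = 20 mm, sides along its x and y.
There are look-alikes about, which are no part of the job. What is shaped like the part that bears cell_mid but turquoise is not meant. Leave any red look-alike of the part that bears bung_mid alone.

How it is judged:
By the outcome, as a careful person would: the job done as asked, in the order asked, and still so for the second after the job is handed in, with the robot touching nothing.
It also fails if it takes over 54 s, if anything falls off the work surface, if the arm or the gripper's body presses on something with over 40 N, if the wrist force passes 120 N, or if a joint passes its speed limit or range.

## Robot

A 6-joint arm with a two-finger parallel gripper is mounted at the origin on the work surface. World frame = base frame: x ahead of the robot, y to its left, z up, the work surface at z = 0. Lengths are in m, angles in degrees, forces in N, time in s.
With the tool pointing down it reaches from about 0.25 to 0.725 m from the base axis. Payload 9.7 kg.
Tool frame: the origin (TCP) lies on the centre line of the jaws, within the pads' length; the fingertips stand 14 mm ahead of it and the grasp point (between the pads) lies 5 mm behind it; z points along the fingers, y is the line along which they close (so a half turn about z gives the same grasp; the last joint's range is limited). The gripper opens to 85 mm and grips with 20 to 120 N. Pads are 22 mm wide; open, the fingers measure 114 mm over their backs; the gripper's body (76 mm by 85 mm) begins 54 mm behind the grasp point. The pads swing forward as they close: fully open they stand 13 mm farther back than shut.
Start: joints at [-73.453, 4.979, 10.078, 95.1, 0, 90], TCP at [0.157, -0.527, 0.245] pointing down, gripper open.
Joint ranges: [-179.16, 179.16], [-48.56, 103.87], [-65.8, 70.77], [-126.05, 130.52], [-82.76, 87.17], [-180, 180]. Speed limits (degrees/s): [127.2, 127.2, 147.25, 180, 180, 180].

## Interface

Orientations are given as [roll, pitch, yaw] about the fixed x, y, z axes, in that order (R = Rz(yaw) Ry(pitch) Rx(roll)).
In Python, from workcell import bot, camera, get_calibration, ticket gives the robot as it stands. The module is installed in compiled form; this text tells all that it offers.
- The arm moves only by the tool send_rows, never from a script. Its arguments are lists of equal length, an entry for each row: "linear": the shift along the tool's x, y, z in m, a list of three; "twist": the turn, a rotation vector about the tool's x, y, z in units of 10 degrees (1.0 is 10 degrees), a list of three; "gripper": the opening in per cent of the stroke, from 0 (shut) to 100 (fully open). In form: {"linear": [[x, y, z], ...], "twist": [[wx, wy, wz], ...], "gripper": [gripper, ...]}. A call has 1 to 8 rows; each row shifts and turns the commanded pose from where the row before left it, along the tool's axes as they then stand; what a row does not reach is not made up. A row lasts 1/8 s, in which the tool goes at most 62.5 mm and 10.7 degrees, less where a joint would pass 70% of its speed; a pose out of reach is approached as far as the arm can. A call with a gripper value outside its range is refused whole. The fingers move at their own pace and stop on an object; "grip_force" is the grip in N (left out, the last holds). Time passes only in rows, so rows that do not move let the fingers close. It gives the time, the measured TCP pose, the force, the opening and the grip force at its end, in the units of the state.
- bot.get_obs(): the state, without advancing time (a new reading comes with each control period).
- camera(name): name is "scene" or "top" or "wrist"; returns the picture (400x640x3 uint8, red, green, blue); there is no depth.
- get_calibration(name): a dict with "fx", "fy", "cx", "cy" (pixels), "k1" (the pictures are not rectified: a ray, as slopes to the right and down, at radius r is drawn at 1 + k1 r^2 times it, then the intrinsics apply), "origin" and "orientation" of the camera in the world; the wrist camera has in their place "hand_eye" (4x4, takes a point from camera to tool coordinates, whose origin is the TCP and whose axes are the flange's). Camera axes: x right, y down, z forward; pixel columns grow to the right and rows downward; lengths in m; the calibration is good to about 2 mm. A picture is of the moment at which its call begins: read the wrist's pose just before it. get_calibration takes no time and is no camera call.
- ticket.job_done(): hands the job in; it is judged then, once.
The state is a dict: "time": time; "q": joint angles; "qd": joint speeds; "joint_efforts": joint torques, N m; "ee_pos": TCP position; "tcp_rot": TCP orientation; "wrist_force": force on the tool from outside, world axes, zero at the start; "torque": the same for the moment, N m; "opening": finger opening in m; "grasp_force": force on a finger pad.
Only numpy, scipy, OpenCV 4.12 (cv2) and the standard library are available. Lean on these libraries where they do the work, as an engineer would, in place of code of your own. Each camera call takes 0.05 s, during which the arm holds its last target. There are 200 camera calls.

## Working session

There is one attempt and no reset: what is moved stays moved. The work goes in short steps, Python scripts to look and compute and a tool call to move; the robot and the scene stay as the last step left them, time stands still between calls to the robot, and variables do not carry over. Pictures are saved under pics/ and viewed, at most 10 in all, crops included, and the job is handed in when it is done.

Besides the shell and the picture viewer there is one more tool, called in YAML: its name, and indented under it one key for each argument. send_rows: Moves the arm, as the interface text tells. Its arguments: {"type":"object","properties":{"linear":{"type":"array"},"twist":{"type":"array"},"gripper":{"type":"array"},"grip_force":{"type":"number"}},"required":["linear","twist","gripper"]}

```bash
mkdir -p pics
cat > h.py <<'E'
import numpy as np, cv2
from scipy.spatial.transform import Rotation as R
from workcell import bot, camera, get_calibration, ticket
def cam(name, obs=None):
    c=get_calibration(name)
    if name=='wrist':
        T=np.eye(4);T[:3,:3]=R.from_euler('xyz',obs['tcp_rot'],degrees=True).as_matrix();T[:3,3]=obs['ee_pos']
        M=T@np.array(c['hand_eye']);return c,M[:3,:3],M[:3,3]
    o=np.array(c['orientation'])
    Rm=o if o.shape==(3,3) else R.from_euler('xyz',o,degrees=True).as_matrix()
    return c,Rm,np.array(c['origin'])
def K(c): return np.array([[c['fx'],0,c['cx']],[0,c['fy'],c['cy']],[0,0,1.]])
def ray(C,uv):
    c,Rm,o=C
    p=cv2.undistortPoints(np.array(uv,float).reshape(-1,1,2),K(c),np.array([c['k1'],0,0,0.])).reshape(-1,2)
    return o,np.c_[p,np.ones(len(p))]@Rm.T
def onz(C,uv,z):
    o,d=ray(C,uv);return o+d*((z-o[2])/d[:,2])[:,None]
def proj(C,P):
    c,Rm,o=C;q=(np.array(P,float).reshape(-1,3)-o)@Rm
    return cv2.projectPoints(q,np.zeros(3),np.zeros(3),K(c),np.array([c['k1'],0,0,0.]))[0].reshape(-1,2)
def save(n,im): cv2.imwrite('pics/'+n,cv2.cvtColor(im,cv2.COLOR_RGB2BGR))
E
python3 - <<'E'
from h import *
for n in ['scene','top','wrist']: print(get_calibration(n))
o=bot.get_obs();print(o)
for n in ['scene','top']:
    im=camera(n);np.save(n+'.npy',im);save(n+'0.png',im)
E
```

```text
{'fx': 412.1090116543946, 'fy': 412.1090116543946, 'cx': 314.4147693204348, 'cy': 195.287122377012, 'k1': 0.011172518285720173, 'origin': array([1.04276185, 0.28926212, 0.65570161]), 'orientation': array([-136.7387442 ,    0.25054045,  118.11225591])}
{'fx': 507.4325035332451, 'fy': 507.4325035332451, 'cx': 310.9129862822343, 'cy': 208.21486363299238, 'k1': -0.12569369659471505, 'origin': array([0.43411711, 0.02534841, 1.30783719]), 'orientation': array([-174.8577399 ,   -0.86126213,  -89.652489  ])}
{'fx': 310.11484065054805, 'fy': 310.11484065054805, 'cx': 324.39789263553826, 'cy': 200.04666655412242, 'k1': -0.05296845496258745, 'hand_eye': array([[-2.20978563e-03, -9.60912424e-01, -2.76843694e-01,
         7.01029051e-02],
       [ 9.99997169e-01, -2.36789010e-03,  2.36796590e-04,
        -7.49019670e-04],
       [-8.83076229e-04, -2.76842387e-01,  9.60914935e-01,
        -1.28581523e-01],
       [ 0.00000000e+00,  0.00000000e+00,  0.00000000e+00,
         1.00000000e+00]])}
{'time': 0.0, 'q': array([-7.34537029e+01,  5.01067034e+00,  1.00345065e+01,  9.50990126e+01,
        5.86491166e-04,  9.00010155e+01]), 'qd': array([ 0.00609676, -0.07250212,  0.0380195 ,  0.02987927,  0.04639619,
       -0.01893581]), 'joint_efforts': array([ 2.73596861e-04, -5.20383918e+01,  4.64807689e+01,  1.61893247e-02,
        2.06060014e-05,  9.41772868e-06]), 'ee_pos': array([ 0.15657817, -0.52702508,  0.24458765]), 'tcp_rot': array([-1.79924824e+02, -5.85158308e-04,  1.65452809e+01]), 'wrist_force': array([ 0.3981957 ,  0.01664098, -0.21017316]), 'torque': array([-0.01700199, -0.01860751,  0.02157465]), 'grasp_force': 0.0, 'opening': 0.0853055678591996}
```

View pics/scene0.png

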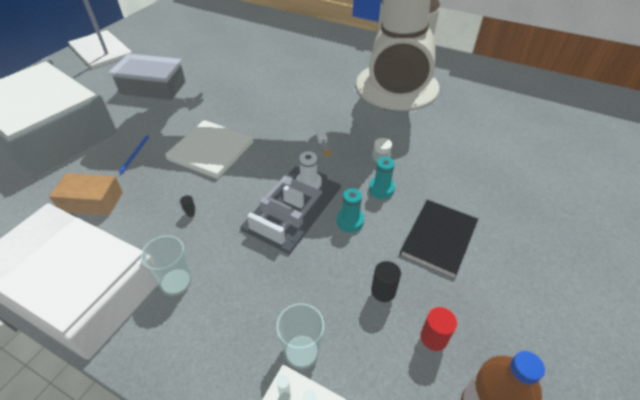

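View pics/top0.png

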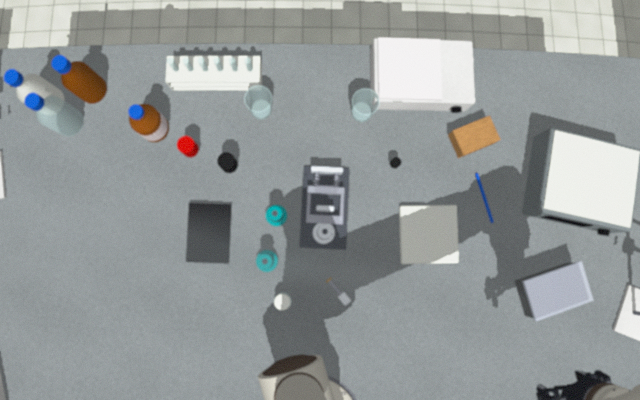

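The scene view shows the holder at about (295,205), with the grey cell at (308,165) and the large black bung at (386,281). The plate is at (210,148), and the red and turquoise look-alikes are also in view. The top view shows the cell at (323,232), the holder axis pointing up the picture, the bung at (228,161), the small bung at (395,161) and the plate at (429,233), half in shadow.

Run:
```python
from h import *
T=cam('top');S=cam('scene')
it=np.load('top.npy');is_=np.load('scene.npy')
def blob(im,box,f):
    x0,y0,x1,y1=box;s=im[y0:y1,x0:x1].astype(int);m=f(s).astype(np.uint8)
    n,l,st,ce=cv2.connectedComponentsWithStats(m);k=1+np.argmax(st[1:,4])
    mm=(l==k).astype(np.uint8);c=max(cv2.findContours(mm,0,1)[0],key=cv2.contourArea)
    return st[k]+[x0,y0,0,0,0],ce[k]+[x0,y0],c+[x0,y0],
dark=lambda s:s.max(2)<62
for im,C,box in((it,T,(205,140,250,185)),(is_,S,(360,250,410,310))):
    st,ce,c=blob(im,box,dark);print(st,ce,cv2.minAreaRect(c))
    print('at mid',onz(C,[ce],.04))
pl=lambda s:(s.min(2)>135)
st,ce,c=blob(it,(390,195,470,275),pl);r=cv2.minAreaRect(c);b=cv2.boxPoints(r);print(st,r);print(onz(T,b,.02), onz(T,[r[0]],.02))
st,ce,c=blob(is_,(155,110,265,185),lambda s:s.min(2)>140);h=cv2.approxPolyDP(c,6,True).reshape(-1,2);print(h);print(onz(S,h,.02))
save('crop1.png',np.hstack([cv2.resize(it[150:260,285:365],None,fx=5,fy=5,interpolation=2),cv2.resize(is_[145:255,235:345],None,fx=3.6,fy=5,interpolation=2)]))
```

```text
[218 153  19  19 267] [227.36329588 162.00749064] ((227.54916381835938, 161.95901489257812), (19.589643478393555, 15.748537063598633), 50.19443130493164)
at mid [[0.66436256 0.21949203 0.04      ]]
[373 263  26  38 793] [385.28751576 281.38335435] ((385.2115173339844, 281.44232177734375), (23.730052947998047, 38.046531677246094), 11.309932708740234)
at mid [[0.65474131 0.21647233 0.04      ]]
[ 390  195   80   80 4772] ((429.5, 234.5), (79.0, 79.0), 90.0)
[[ 0.58572764 -0.19626735  0.02      ]
 [ 0.58767924 -0.40409187  0.02      ]
 [ 0.38350468 -0.40041454  0.02      ]
 [ 0.38398763 -0.19507321  0.02      ]] [[ 0.48472064 -0.29784064  0.02      ]]
[[163 130]
 [185 135]
 [169 159]
 [218 177]
 [253 137]
 [264 137]
 [264 110]
 [180 110]]
[[ 0.49578602 -0.43365601  0.02      ]
 [ 0.48565712 -0.37215558  0.02      ]
 [ 0.57196704 -0.34644485  0.02      ]
 [ 0.56713336 -0.20981486  0.02      ]
 [ 0.41401734 -0.22000157  0.02      ]
 [ 0.40145422 -0.19621201  0.02      ]
 [ 0.30665475 -0.25751144  0.02      ]
 [ 0.40995729 -0.45297946  0.02      ]]
```

View pics/crop1.png

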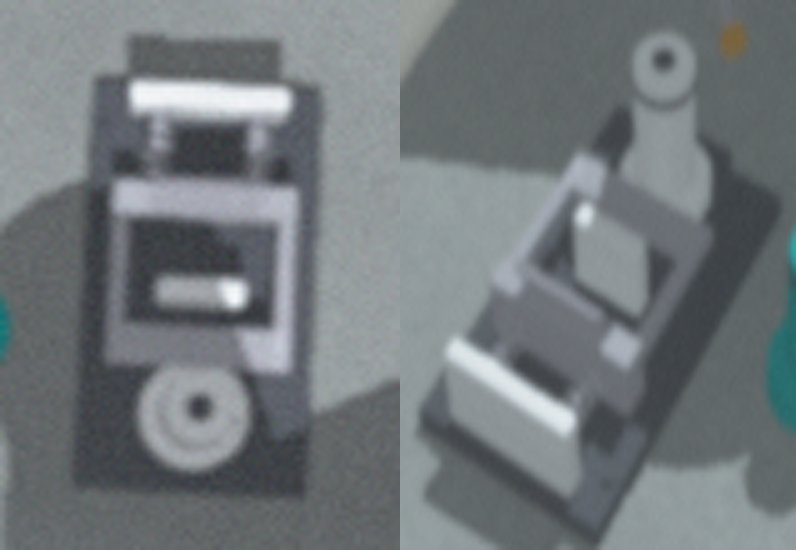

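The enlarged crop shows the cell's top ring at top pixel (325,232), the fixed wall at (325,208) and the end bar at about (325,189). The slot axis points close to world +x, at a yaw of about -3°. I'll move the wrist camera over the holder to measure it more finely.

send_rows:
  linear:
    - [0, 0, -0.01]
    - [0, 0, -0.01]
    - [0.026, -0.048, -0.004]
    - [0.026, -0.048, -0.004]
    - [0.026, -0.048, -0.004]
    - [0.026, -0.048, -0.004]
    - [0.026, -0.048, -0.004]
    - [0.026, -0.048, -0.004]
  twist:
    - [0, 0, 0.98]
    - [0, 0, 0.97]
    - [0, 0, 0]
    - [0, 0, 0]
    - [0, 0, 0]
    - [0, 0, 0]
    - [0, 0, 0]
    - [0, 0, 0]
  gripper: [100, 100, 100, 100, 100, 100, 100, 100]

```text
time: 1.1
ee_pos: [0.3278, -0.246, 0.2892]
tcp_rot: [-180.0, 0.0, -3.0]
wrist_force: [0.1, -1.2, 0.6]
opening: 0.0854
grasp_force: 0.0
```

send_rows:
  linear:
    - [0.026, -0.048, -0.004]
    - [0.026, -0.048, -0.004]
    - [0.026, -0.048, -0.004]
    - [0.026, -0.048, -0.004]
    - [0.026, -0.048, -0.004]
    - [0.026, -0.048, -0.004]
    - [0, 0, 0]
    - [0, 0, 0]
  twist:
    - [0, 0, 0]
    - [0, 0, 0]
    - [0, 0, 0]
    - [0, 0, 0]
    - [0, 0, 0]
    - [0, 0, 0]
    - [0, 0, 0]
    - [0, 0, 0]
  gripper: [100, 100, 100, 100, 100, 100, 100, 100]

```text
time: 2.1
ee_pos: [0.4966, 0.0009, 0.3132]
tcp_rot: [-178.7, 0.1, -0.5]
wrist_force: [-0.7, 0.8, 0.5]
opening: 0.0855
grasp_force: 0.0
```

Run:
```python
from h import *
o=bot.get_obs();im=camera('wrist');np.savez('w1.npz',im=im,pos=o['ee_pos'],rot=o['tcp_rot']);print(o['ee_pos'],o['tcp_rot'],o['time']);save('w1.png',im)
```

```text
[0.49663221 0.00088636 0.31316104] [-1.78707278e+02  7.77055602e-02 -5.47987963e-01] 2.1
```

View pics/w1.png

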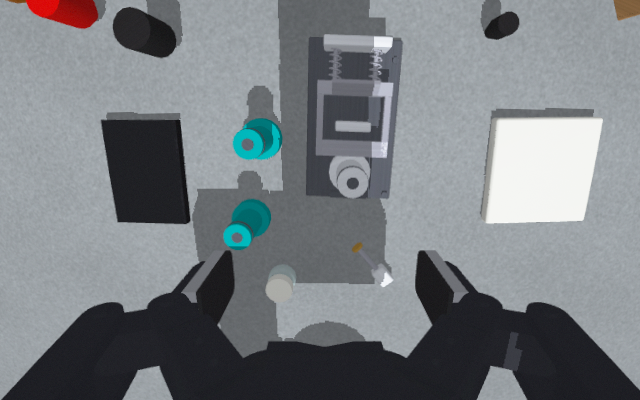

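The wrist picture shows the holder base from (308,37) to (390,198), the cell's top ring at (352,182) and the wall's top at (353,127). The white plate is at about (491..602, 118..222) and the large bung at (143,30).

Run:
```python
from h import *
w=np.load('w1.npz');im=w['im'];C=cam('wrist',dict(ee_pos=w['pos'],tcp_rot=w['rot']))
def comp(m,box):
    x0,y0,x1,y1=box;n,l,st,ce=cv2.connectedComponentsWithStats(m[y0:y1,x0:x1].astype(np.uint8));k=1+np.argmax(st[1:,4])
    c=max(cv2.findContours((l==k).astype(np.uint8),0,1)[0],key=cv2.contourArea)+[x0,y0];return c,st[k]
i=im.astype(int)
c,st=comp(i.min(2)>215,(475,105,615,235))
q=cv2.approxPolyDP(c,8,True).reshape(-1,2);P=onz(C,q,.02);print('plate',q.tolist(),P.round(4).tolist(),P.mean(0),np.linalg.norm(P-np.roll(P,1,0),axis=1))
c,st=comp(i.max(2)<60,(100,0,180,65));print('bung',st,cv2.minAreaRect(c))
save('crop2.png',cv2.resize(im[25:205,295:415],None,fx=3.3,fy=3.3,interpolation=cv2.INTER_CUBIC))
```

```text
plate [[499, 120], [486, 222], [581, 220], [602, 119]] [[0.5541, -0.2246, 0.02], [0.4104, -0.2254, 0.02], [0.4121, -0.3693, 0.02], [0.557, -0.369, 0.02]] [ 0.48340828 -0.29708322  0.02      ] [0.14444415 0.14378313 0.14389453 0.14493626]
bung [  13    7   63   50 2179] ((143.80001831054688, 33.89999771118164), (66.63482666015625, 39.35479736328125), 26.56505012512207)
```

View pics/crop2.png

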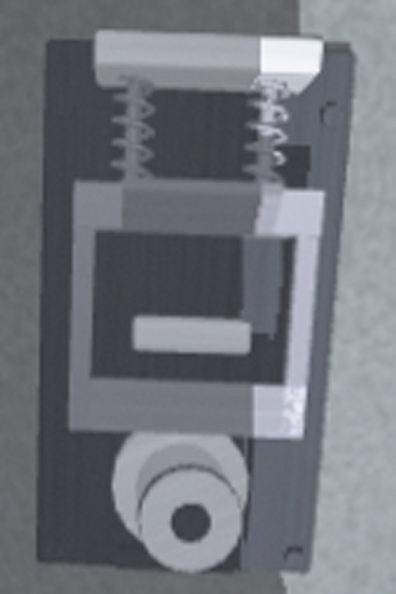

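Run:
```python
from h import *
w=np.load('w1.npz');C=cam('wrist',dict(ee_pos=w['pos'],tcp_rot=w['rot']));T=cam('top');S=cam('scene')
px=lambda l:[[295+(a+.5)/3.3-.5,25+(b+.5)/3.3-.5] for a,b in l]
print('cam',C[2])
def tri(rs):
    A=np.zeros((3,3));b=np.zeros(3)
    for o,d in rs:
        d=d[0]/np.linalg.norm(d[0]);M=np.eye(3)-np.outer(d,d);A+=M;b+=M@o
    return np.linalg.solve(A,b)
cw=px([(191,519)])
print('cell tri W,T',tri([ray(C,cw),ray(T,[[324.9,231.7]])]),'W,S',tri([ray(C,cw),ray(S,[[235+663/3.6,145+62/5]])]))
for z in(.083,.089,.095): print('cell',z,onz(C,cw,z),onz(T,[[324.9,231.7]],z),onz(S,[[235+663/3.6,145+62/5]],z))
for z in(.038,.05):
    P=onz(C,px([(134,317),(250,320),(252,354),(134,350)]),z);print('wall',z,P.round(4).tolist())
    print('walltop T',onz(T,[[285+201/5,150+293/5]],z))
for z in(0.,.012):
    P=onz(C,px([(48,40),(355,45),(311,572),(37,562)]),z);print('base',z,P.round(4).tolist())
for z in (.032,.044,.052,.064):
    P=onz(C,px([(75,182),(322,190),(297,238),(94,230),(90,380),(288,385),(68,430),(303,437)]),z);print('frame',z,P[:,:2].round(4).tolist())
P=onz(C,px([(180,485),(112,485),(248,485)]),.03);print('foot z.03',P)
```

```text
cam [ 0.56667339 -0.00203032  0.44161553]
cell tri W,T [ 0.487321   -0.02600141  0.09262203] W,S [0.49291585 0.08672611 0.17833592]
cell 0.083 [[ 0.48512247 -0.02653605  0.083     ]] [[ 0.48775435 -0.0265317   0.083     ]] [[0.37088804 0.17495997 0.083     ]]
cell 0.089 [[ 0.4864869  -0.02612604  0.089     ]] [[ 0.4874916  -0.02627756  0.089     ]] [[0.37792703 0.17615748 0.089     ]]
cell 0.095 [[ 0.48785133 -0.02571604  0.095     ]] [[ 0.48722885 -0.02602342  0.095     ]] [[0.38496603 0.17735498 0.095     ]]
wall 0.038 [[0.5544, -0.0068, 0.038], [0.5529, -0.0513, 0.038], [0.5401, -0.0524, 0.038], [0.5419, -0.0068, 0.038]]
walltop T [[ 0.54781211 -0.02897434  0.038     ]]
wall 0.05 [[0.5548, -0.0067, 0.05], [0.5533, -0.0498, 0.05], [0.5408, -0.0509, 0.05], [0.5427, -0.0067, 0.05]]
walltop T [[ 0.54673769 -0.02846099  0.05      ]]
base 0.0 [[0.661, 0.0263, 0.0], [0.6578, -0.0949, 0.0], [0.4417, -0.0862, 0.0], [0.447, 0.0364, 0.0]]
base 0.012 [[0.6584, 0.0255, 0.012], [0.6553, -0.0924, 0.012], [0.445, -0.0839, 0.012], [0.4502, 0.0354, 0.012]]
frame 0.032 [[0.6043, 0.0152], [0.6005, -0.078], [0.5831, -0.0692], [0.5868, 0.0082], [0.5301, 0.0105], [0.5275, -0.0677], [0.5104, 0.0196], [0.5069, -0.0744]]
frame 0.044 [[0.6032, 0.0147], [0.5995, -0.0758], [0.5827, -0.0672], [0.5862, 0.0079], [0.5312, 0.0102], [0.5287, -0.0657], [0.512, 0.019], [0.5086, -0.0723]]
frame 0.052 [[0.6025, 0.0144], [0.5989, -0.0743], [0.5823, -0.0659], [0.5858, 0.0077], [0.5319, 0.0099], [0.5294, -0.0644], [0.5131, 0.0186], [0.5098, -0.0709]]
frame 0.064 [[0.6014, 0.0138], [0.5979, -0.0721], [0.5819, -0.0639], [0.5852, 0.0074], [0.533, 0.0096], [0.5306, -0.0625], [0.5148, 0.0179], [0.5115, -0.0688]]
foot z.03 [[ 0.48729223 -0.02549882  0.03      ]
 [ 0.48749025  0.00221619  0.03      ]
 [ 0.48711272 -0.05317863  0.03      ]]
```

The cell axis is at (0.4875, -0.026), with its foot at about z 0.012. The slot comes out at about (0.582, -0.030), yaw -2.5°. The wall face at x = -28 and the end bar at x = +4 both agree with that. The plate centre is (0.483, -0.297). Next I'll look at the bung.

send_rows:
  linear:
    - [0.025, -0.04, 0.012]
    - [0.025, -0.04, 0.012]
    - [0.025, -0.04, 0.012]
    - [0.025, -0.04, 0.012]
    - [0.025, -0.04, 0.012]
    - [0, 0, 0]
    - [0, 0, 0]
  twist:
    - [0, 0, 0]
    - [0, 0, 0]
    - [0, 0, 0]
    - [0, 0, 0]
    - [0, 0, 0]
    - [0, 0, 0]
    - [0, 0, 0]
  gripper: [100, 100, 100, 100, 100, 100, 100]

```text
time: 3.02
ee_pos: [0.6182, 0.1138, 0.2645]
tcp_rot: [-174.6, 0.1, 8.2]
wrist_force: [0.3, -0.0, -0.0]
opening: 0.0856
grasp_force: 0.0
```

```bash
cat >> h.py <<'E'
def goto(pos,yaw,o=None):
    "shift (tool axes) and twist (units of 10 deg) from the measured pose to a pose pointing down"
    o=o or bot.get_obs();A=R.from_euler('xyz',o['tcp_rot'],degrees=True);B=R.from_euler('xyz',[180,0,yaw],degrees=True)
    print('lin',A.inv().apply(np.array(pos)-o['ee_pos']).round(4),'lin after twist',B.inv().apply(np.array(pos)-o['ee_pos']).round(4),'twist',((A.inv()*B).as_rotvec(degrees=True)/10).round(3),'from',o['ee_pos'].round(4),o['tcp_rot'].round(2))
E
python3 - <<'E'
from h import *
o=bot.get_obs();C=cam('wrist',o);im=camera('wrist');save('w2.png',im);np.savez('w2.npz',im=im,pos=o['ee_pos'],rot=o['tcp_rot'])
g=proj(C,[[.66,.218,.04]])[0];print('expect',g,'cam',C[2],o['time'])
n,l,st,ce=cv2.connectedComponentsWithStats((im.max(2)<60).astype(np.uint8))
for k in range(1,n):
    if st[k,4]>300: print(st[k],ce[k])
goto([.66,.218,.2],-2.5,o)
E
```

```text
expect [258.07490954 123.87140135] cam [0.68929705 0.11255254 0.3924027 ] 3.025
[ 227  105   54   42 1807] [253.15273935 124.56281129]
[601 165  39  26 738] [622.53387534 176.20460705]
[    2   188   638   212 50476] [315.61393534 338.49498772]
lin [ 0.0562 -0.0908  0.0732] lin after twist [ 0.0372 -0.106   0.0645] twist [-0.534  0.057  1.066] from [0.6182 0.1138 0.2645] [-1.7464e+02  7.0000e-02  8.1700e+00]
```

View pics/w2.png

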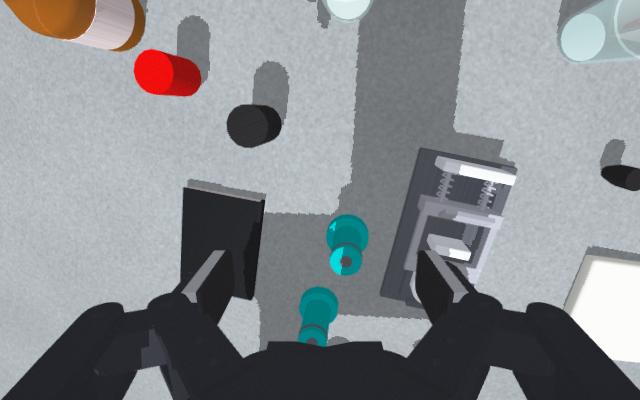

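The picture shows the black bung at (253,124), and the red look-alike at (168,73) should be left alone. The tool also tilted and lagged on that move, so I'll check the joints.

Run:
```python
from h import *
o=bot.get_obs();print(o['q'].round(2),o['qd'].round(2))
w=np.load('w2.npz');im=w['im'];C=cam('wrist',dict(ee_pos=w['pos'],tcp_rot=w['rot']))
# bung silhouette: central axis projected; compare convex outline of predicted model extents
m=(im.max(2)<60).astype(np.uint8);n,l,st,ce=cv2.connectedComponentsWithStats(m);k=l[124,253]
c=max(cv2.findContours((l==k).astype(np.uint8),0,1)[0],key=cv2.contourArea);c=cv2.convexHull(c).reshape(-1,2).astype(float)
# left end of silhouette = top face rim (z=.08, r=.022): points on the left half
L=c[c[:,0]<245];P=onz(C,L,.08)[:,:2]
A=np.c_[2*P,np.ones(len(P))];s=np.linalg.lstsq(A,(P**2).sum(1),rcond=None)[0];print('top circle',s[:2],'r',np.sqrt(s[2]+s[:2]@s[:2]),len(L))
# known-radius fit
from scipy.optimize import least_squares
f=least_squares(lambda x:np.linalg.norm(P-x,axis=1)-.022,s[:2]);print('r fixed',f.x,f.fun.std())
t=np.linspace(0,2*np.pi,100)
for xy in (s[:2],f.x):
    q=np.vstack([proj(C,np.c_[xy[0]+r*np.cos(t),xy[1]+r*np.sin(t),0*t+z]) for r,z in((.022,.08),(.022,.02),(.009,0))])
    print('pred bbox',q.min(0),q.max(0),'obs',c.min(0),c.max(0))
```

```text
[  8.11  16.83  25.83  99.05   5.36 179.94] [ 0.06 -0.49  0.14 -0.15  0.05 -0.02]
top circle [0.6596729  0.21786444] r 0.02061053550989114 12
r fixed [0.65988287 0.21603497] 0.0005061719899486017
pred bbox [225.62951582 103.36694695] [281.12041024 147.64620997] obs [227. 105.] [280. 146.]
pred bbox [227.35799507 103.39747798] [282.63777287 147.70422532] obs [227. 105.] [280. 146.]
```

The bung is at (0.660, 0.217), and joint 6 is at its 180° limit. I'll turn the tool half round to yaw ≈ 177.5°, which is the same grasp.

send_rows:
  linear:
    - [0, 0, 0]
    - [0, 0, 0]
    - [0, 0, 0]
    - [0, 0, 0]
    - [0, 0, 0]
    - [0, 0, 0]
    - [0, 0, 0]
    - [0, 0, 0]
  twist:
    - [0, 0, -1.05]
    - [0, 0, -1.05]
    - [0, 0, -1.05]
    - [0, 0, -1.05]
    - [0, 0, -1.05]
    - [0, 0, -1.05]
    - [0, 0, -1.05]
    - [0, 0, -1.05]
  gripper: [100, 100, 100, 100, 100, 100, 100, 100]

```text
time: 4.08
ee_pos: [0.6182, 0.1137, 0.2652]
tcp_rot: [-179.5, -5.3, 92.5]
wrist_force: [0.2, 0.6, 0.9]
opening: 0.0855
grasp_force: 0.0
```

send_rows:
  linear:
    - [0, 0, 0]
    - [0, 0, 0]
    - [0, 0, 0]
    - [0, 0, 0]
    - [0, 0, 0]
    - [0, 0, 0]
    - [0, 0, 0]
    - [0, 0, 0]
  twist:
    - [0, 0, -1.05]
    - [0, 0, -1.05]
    - [0, 0, -1.05]
    - [0, 0, -1.05]
    - [0, 0, -1.05]
    - [0, 0, -1.05]
    - [0, 0, -1.05]
    - [0, 0, 0]
  gripper: [100, 100, 100, 100, 100, 100, 100, 100]

```text
time: 5.08
ee_pos: [0.6183, 0.1139, 0.2651]
tcp_rot: [175.0, -2.1, 165.7]
wrist_force: [0.4, -0.4, 0.6]
opening: 0.0854
grasp_force: 0.0
```

Run:
```python
from h import *
o=bot.get_obs();print(o['q'].round(1),o['time']);goto([.66,.217,.16],177.5,o)
```

```text
[ 8.1 16.8 25.8 99.   5.4 22.5] 5.075
lin [-0.0187  0.1007  0.1136] lin after twist [-0.0371  0.1048  0.1051] twist [ 0.516 -0.154 -1.188] from [0.6183 0.1139 0.2651] [175.04  -2.06 165.7 ]
```

send_rows:
  linear:
    - [0, 0, 0]
    - [0, 0, 0]
    - [-0.018, 0.052, 0.052]
    - [-0.019, 0.053, 0.053]
    - [0, 0, 0]
    - [0, 0, 0]
  twist:
    - [0.258, -0.077, -0.594]
    - [0.258, -0.077, -0.594]
    - [0, 0, 0]
    - [0, 0, 0]
    - [0, 0, 0]
    - [0, 0, 0]
  gripper: [100, 100, 100, 100, 100, 100]

```text
time: 5.82
ee_pos: [0.6522, 0.1987, 0.179]
tcp_rot: [-180.0, -0.0, 177.5]
wrist_force: [-0.6, 0.8, 1.2]
opening: 0.0851
grasp_force: 0.0
```

Run:
```python
from h import *
o=bot.get_obs();C=cam('wrist',o);im=camera('wrist');save('w3.png',im);print(o['q'].round(1),o['time'])
g=proj(C,[[.66,.217,.08]])[0].astype(int);print(g)
n,l,st,ce=cv2.connectedComponentsWithStats((im.max(2)<60).astype(np.uint8));k=l[g[1],g[0]];print(st[k],ce[k])
c=max(cv2.findContours((l==k).astype(np.uint8),0,1)[0],key=cv2.contourArea).reshape(-1,2)
t=np.linspace(0,2*np.pi,100)
q=np.vstack([proj(C,np.c_[.66+r*np.cos(t),.217+r*np.sin(t),0*t+z]) for r,z in((.022,.08),(.022,.02),(.009,0))]);print('pred',q.min(0),q.max(0),'obs',c.min(0),c.max(0))
goto([.66,.217,.060],177.5,o)
```

```text
[16.9 23.  24.3 91.3  0.  19.5] 5.825
[348 214]
[ 321  173   55   67 2888] [346.94009695 206.79605263]
pred [319.70692611 172.22556163] [376.44457261 241.14910241] obs [321 173] [375 239]
lin [-0.007   0.0187  0.119 ] lin after twist [-0.007   0.0186  0.119 ] twist [-0.001 -0.004 -0.003] from [0.6522 0.1987 0.179 ] [-1.7999e+02 -4.0000e-02  1.7747e+02]
```

Predicted and seen outlines agree to within 2 px. I'll go down and grip.

send_rows:
  linear:
    - [-0.007, 0.0186, 0.01]
    - [0, 0, 0.04]
    - [0, 0, 0.04]
    - [0, 0, 0.02]
    - [0, 0, 0.008]
    - [0, 0, 0]
    - [0, 0, 0]
    - [0, 0, 0]
  twist:
    - [0, 0, 0]
    - [0, 0, 0]
    - [0, 0, 0]
    - [0, 0, 0]
    - [0, 0, 0]
    - [0, 0, 0]
    - [0, 0, 0]
    - [0, 0, 0]
  gripper: [100, 100, 100, 100, 100, 45, 45, 45]
  grip_force: 60

```text
time: 6.88
ee_pos: [0.6608, 0.2177, 0.0622]
tcp_rot: [179.9, 0.1, 177.6]
wrist_force: [-1.1, -0.3, 5.6]
opening: 0.0426
grasp_force: 61.0
```

send_rows:
  linear:
    - [0, 0, 0]
    - [0, 0, 0]
    - [0, 0, 0]
    - [0, 0, 0]
  twist:
    - [0, 0, 0]
    - [0, 0, 0]
    - [0, 0, 0]
    - [0, 0, 0]
  gripper: [20, 20, 20, 20]

```text
time: 7.38
ee_pos: [0.6608, 0.2177, 0.0621]
tcp_rot: [179.9, 0.1, 177.6]
wrist_force: [-0.0, -0.0, 6.2]
opening: 0.0423
grasp_force: 61.0
```

send_rows:
  linear:
    - [0, 0, -0.02]
    - [0, 0, -0.04]
    - [0, 0, -0.04]
    - [0, 0, -0.04]
    - [0.012, -0.045, 0]
    - [0.012, -0.045, 0]
    - [0.012, -0.045, 0]
    - [0.012, -0.045, 0]
  twist:
    - [0, 0, 0]
    - [0, 0, 0]
    - [0, 0, 0]
    - [0, 0, 0]
    - [0, 0, 0]
    - [0, 0, 0]
    - [0, 0, 0]
    - [0, 0, 0]
  gripper: [20, 20, 20, 20, 20, 20, 20, 20]

```text
time: 8.38
ee_pos: [0.6042, 0.0383, 0.2018]
tcp_rot: [-180.0, 0.0, 177.6]
wrist_force: [-0.3, -0.6, -1.0]
opening: 0.0427
grasp_force: 61.0
```

send_rows:
  linear:
    - [0.01, -0.036, 0]
    - [0.01, -0.035, 0]
    - [0, 0, 0]
    - [0, 0, 0]
  twist:
    - [0, 0, 0]
    - [0, 0, 0]
    - [0, 0, 0]
    - [0, 0, 0]
  gripper: [20, 20, 20, 20]

```text
time: 8.88
ee_pos: [0.5821, -0.0303, 0.2013]
tcp_rot: [180.0, -0.0, 177.6]
wrist_force: [-0.2, 1.3, -1.4]
opening: 0.0425
grasp_force: 61.2
```

Run:
```python
from h import *
o=bot.get_obs();C=cam('wrist',o);im=camera('wrist');save('w4.png',im);print(o['time'],o['opening'],o['wrist_force'].round(2));np.savez('w4.npz',im=im,pos=o['ee_pos'],rot=o['tcp_rot'])
goto([.582,-.030,.07],177.5,o)
print(proj(C,[[.582,-.03,.012],[.554,-.0285,.05],[.4875,-.026,.095]]))
```

```text
8.875 0.042538570498206724 [-0.16  1.31 -1.36]
lin [1.000e-04 3.000e-04 1.313e-01] lin after twist [1.000e-04 3.000e-04 1.313e-01] twist [ 0.001 -0.001  0.012] from [ 0.5821 -0.0303  0.2013] [ 1.7999e+02 -1.0000e-02  1.7762e+02]
[[324.41078896 180.71240527]
 [324.68639205 159.57185138]
 [324.14285889  76.32717776]]
```

View pics/w4.png

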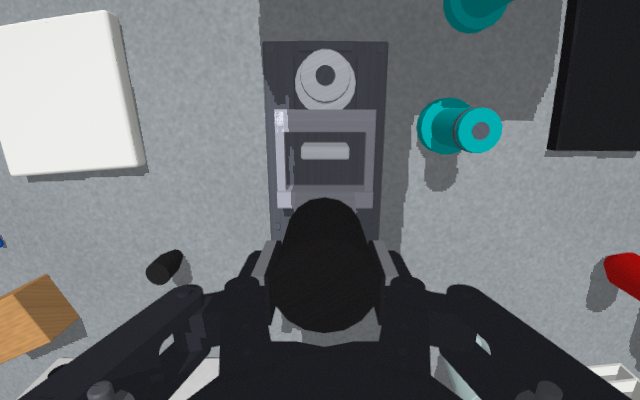

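The cell's top ring is at (325,76) and the wall's slot-side edge is at (325,159), both where predicted. The bung hangs centred above the slot, so I'll lower it.

send_rows:
  linear:
    - [0, 0, 0.03]
    - [0, 0, 0.03]
    - [0, 0, 0.012]
    - [0, 0, 0.01]
    - [0, 0, 0.01]
    - [0, 0, 0.008]
    - [0, 0, 0]
  twist:
    - [0, 0, 0]
    - [0, 0, 0]
    - [0, 0, 0]
    - [0, 0, 0]
    - [0, 0, 0]
    - [0, 0, 0]
    - [0, 0, 0]
  gripper: [20, 20, 20, 20, 20, 20, 20]

```text
time: 9.8
ee_pos: [0.5812, -0.0304, 0.1013]
tcp_rot: [-180.0, -0.1, 177.6]
wrist_force: [-8.3, 0.2, 4.9]
opening: 0.0426
grasp_force: 61.8
```

send_rows:
  linear:
    - [0, 0, 0.006]
    - [0, 0, 0.006]
    - [0, 0, 0.006]
    - [0, 0, 0.004]
    - [0, 0, 0]
  twist:
    - [0, 0, 0]
    - [0, 0, 0]
    - [0, 0, 0]
    - [0, 0, 0]
    - [0, 0, 0]
  gripper: [20, 20, 20, 20, 20]

```text
time: 10.42
ee_pos: [0.5803, -0.0304, 0.0784]
tcp_rot: [-180.0, -0.2, 177.6]
wrist_force: [-8.6, 0.6, 0.1]
opening: 0.0427
grasp_force: 61.6
```

send_rows:
  linear:
    - [0, 0, 0.002]
    - [0, 0, 0.001]
    - [0, 0, 0]
  twist:
    - [0, 0, 0]
    - [0, 0, 0]
    - [0, 0, 0]
  gripper: [20, 20, 20]

```text
time: 10.8
ee_pos: [0.5805, -0.0303, 0.0757]
tcp_rot: [-180.0, -0.2, 177.6]
wrist_force: [-8.5, 1.2, 3.3]
opening: 0.0426
grasp_force: 61.7
```

send_rows:
  linear:
    - [0.0015, 0, 0]
    - [0.0015, 0, 0.0005]
    - [0, 0, 0]
  twist:
    - [0, 0, 0]
    - [0, 0, 0]
    - [0, 0, 0]
  gripper: [20, 20, 20]

```text
time: 11.18
ee_pos: [0.5777, -0.0303, 0.0754]
tcp_rot: [-180.0, -0.2, 177.6]
wrist_force: [-8.4, -0.6, 3.7]
opening: 0.0425
grasp_force: 61.8
```

send_rows:
  linear:
    - [0, 0, 0]
    - [0, 0, 0]
    - [0, 0, 0]
    - [0, 0, 0]
  twist:
    - [0, 0, 0]
    - [0, 0, 0]
    - [0, 0, 0]
    - [0, 0, 0]
  gripper: [54, 58, 64, 70]

```text
time: 11.68
ee_pos: [0.5789, -0.0304, 0.0749]
tcp_rot: [-180.0, -0.1, 177.6]
wrist_force: [-0.4, 0.1, -0.7]
opening: 0.0594
grasp_force: 0.0
```

send_rows:
  linear:
    - [0, 0, -0.02]
    - [0, 0, -0.045]
    - [0, 0, -0.045]
    - [0, 0, -0.02]
    - [0, 0, 0]
    - [0, 0, 0]
  twist:
    - [0, 0, 0]
    - [0, 0, 0]
    - [0, 0, 0]
    - [0, 0, 0]
    - [0, 0, 0]
    - [0, 0, 0]
  gripper: [75, 80, 85, 90, 90, 90]

```text
time: 12.42
ee_pos: [0.5786, -0.0304, 0.2034]
tcp_rot: [-180.0, -0.2, 177.6]
wrist_force: [0.2, 0.6, 0.6]
opening: 0.0769
grasp_force: 0.0
```

Run:
```python
from h import *
o=bot.get_obs();C=cam('wrist',o);im=camera('wrist');save('w5.png',im);print(o['time'],o['opening'],o['wrist_force'].round(2),C[2]);np.savez('w5.npz',im=im,pos=o['ee_pos'],rot=o['tcp_rot'])
goto([.4875,-.026,.19],177.5,o)
u=np.array([.999,-.0436,0]);s=np.array([.582,-.03,0])
for z in(.012,.092):print('bung pred',z,proj(C,[s-.006*u+[0,0,z]]))
t=np.linspace(0,2*np.pi,100);q=proj(C,np.c_[s[0]-.006+.022*np.cos(t),s[1]+.022*np.sin(t),0*t+.093]);print('top',q.min(0),q.max(0))
```

```text
12.425 0.07694090459568192 [0.15 0.64 0.63] [ 0.50828649 -0.02681319  0.33218973]
lin [0.0912 0.0006 0.0137] lin after twist [0.0912 0.0004 0.0134] twist [-0.001 -0.016  0.014] from [ 0.5786 -0.0304  0.2034] [-1.7999e+02 -1.6000e-01  1.7764e+02]
bung pred 0.012 [[324.68860287 178.39131226]]
bung pred 0.092 [[324.68975842 199.02381088]]
top [296.92794905 172.32165689] [351.79391862 225.13127189]
```

View pics/w5.png

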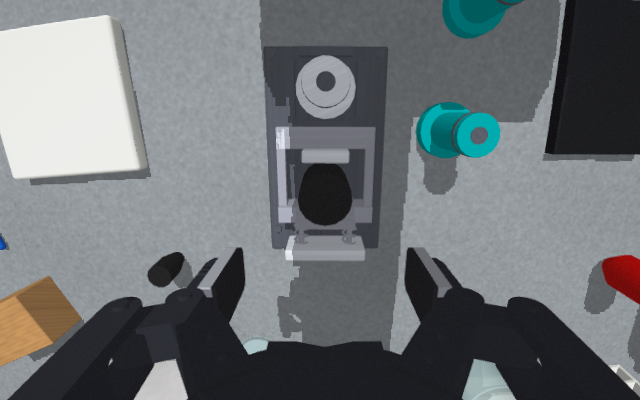

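The bung stands upright in the slot at (325,195), matching the prediction, and the frame has slid off the cell's foot (gap at y≈127). Next I'll take the cell.

send_rows:
  linear:
    - [0.045, 0.0002, 0]
    - [0.0462, 0.0002, 0]
    - [0, 0, 0.035]
    - [0, 0, 0.04]
    - [0, 0, 0.03]
    - [0, 0, 0.015]
    - [0, 0, 0.0095]
    - [0, 0, 0]
  twist:
    - [0, 0, 0]
    - [0, 0, 0]
    - [0, 0, 0]
    - [0, 0, 0]
    - [0, 0, 0]
    - [0, 0, 0]
    - [0, 0, 0]
    - [0, 0, 0]
  gripper: [95, 95, 95, 95, 95, 95, 95, 95]

```text
time: 13.48
ee_pos: [0.4876, -0.0262, 0.0753]
tcp_rot: [-180.0, -0.1, 177.6]
wrist_force: [-0.8, 1.2, -0.3]
opening: 0.0809
grasp_force: 0.0
```

send_rows:
  linear:
    - [0, 0, 0]
    - [0, 0, 0]
    - [0, 0, 0]
    - [0, 0, 0]
    - [0, 0, 0]
    - [0, 0, 0]
  twist:
    - [0, 0, 0]
    - [0, 0, 0]
    - [0, 0, 0]
    - [0, 0, 0]
    - [0, 0, 0]
    - [0, 0, 0]
  gripper: [70, 50, 40, 25, 15, 15]

```text
time: 14.22
ee_pos: [0.488, -0.0261, 0.0762]
tcp_rot: [180.0, 0.0, 177.6]
wrist_force: [-1.1, 1.0, 5.5]
opening: 0.0345
grasp_force: 59.2
```

send_rows:
  linear:
    - [0, 0, -0.008]
    - [0, 0, -0.012]
    - [0, 0, -0.02]
    - [0, 0, -0.03]
    - [0, 0, -0.03]
    - [0, 0, 0]
  twist:
    - [0, 0, 0]
    - [0, 0, 0]
    - [0, 0, 0]
    - [0, 0, 0]
    - [0, 0, 0]
    - [0, 0, 0]
  gripper: [15, 15, 15, 15, 15, 15]

```text
time: 14.98
ee_pos: [0.4888, -0.0263, 0.1779]
tcp_rot: [-180.0, 0.2, 177.6]
wrist_force: [-0.7, -0.1, -3.2]
opening: 0.0343
grasp_force: 60.0
```

send_rows:
  linear:
    - [-0.001, -0.03, 0]
    - [-0.001, -0.045, 0]
    - [-0.001, -0.045, 0]
    - [-0.001, -0.045, 0]
    - [-0.001, -0.045, 0]
    - [-0.001, -0.04, 0]
    - [-0.001, -0.021, 0]
    - [0, 0, 0]
  twist:
    - [0, 0, 0]
    - [0, 0, 0]
    - [0, 0, 0]
    - [0, 0, 0]
    - [0, 0, 0]
    - [0, 0, 0]
    - [0, 0, 0]
    - [0, 0, 0]
  gripper: [15, 15, 15, 15, 15, 15, 15, 15]

```text
time: 15.98
ee_pos: [0.4831, -0.298, 0.1742]
tcp_rot: [180.0, -0.2, 177.5]
wrist_force: [-0.2, 0.5, -3.9]
opening: 0.0336
grasp_force: 60.5
```

Run:
```python
from h import *
o=bot.get_obs();C=cam('wrist',o);im=camera('wrist');save('w6.png',im);print(o['time'],o['opening'],o['wrist_force'].round(2))
goto([.4834,-.297,.085],177.5,o)
P=np.array([[.4834+a*.075,-.297+b*.075,.02] for a,b in((-1,-1),(-1,1),(1,1),(1,-1))]);print(proj(C,P).round())
t=camera('top');save('cmp.png',np.hstack([cv2.resize(t[150:260,285:475],(480,278),interpolation=2),cv2.resize(im,(320,278))]))
```

```text
15.975 0.033629248967694515 [-0.22  0.47 -3.89]
lin [-0.0005  0.0009  0.0892] lin after twist [-0.0002  0.001   0.0892] twist [ 0.005 -0.016  0.004] from [ 0.4831 -0.298   0.1742] [ 1.7995e+02 -1.6000e-01  1.7754e+02]
[[236. 111.]
 [406. 103.]
 [403. 258.]
 [254. 265.]]
```

View pics/cmp.png

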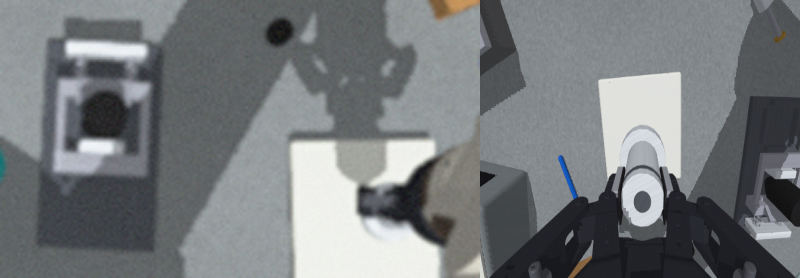

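The bung holds the catch open with the holder empty, and the cell is held upright over the plate. I'll lower it gently.

send_rows:
  linear:
    - [0, 0.001, 0.03]
    - [0, 0, 0.03]
    - [0, 0, 0.015]
    - [0, 0, 0.007]
    - [0, 0, 0.003]
    - [0, 0, 0]
    - [0, 0, 0]
  twist:
    - [0, 0, 0]
    - [0, 0, 0]
    - [0, 0, 0]
    - [0, 0, 0]
    - [0, 0, 0]
    - [0, 0, 0]
    - [0, 0, 0]
  gripper: [15, 15, 15, 15, 15, 15, 15]

```text
time: 16.95
ee_pos: [0.4838, -0.2965, 0.0912]
tcp_rot: [-180.0, -0.0, 177.6]
wrist_force: [-1.1, 0.6, -2.3]
opening: 0.0336
grasp_force: 60.5
```

send_rows:
  linear:
    - [0, 0, 0.001]
    - [0, 0, 0.001]
    - [0, 0, 0]
  twist:
    - [0, 0, 0]
    - [0, 0, 0]
    - [0, 0, 0]
  gripper: [15, 15, 15]

```text
time: 17.32
ee_pos: [0.4834, -0.2963, 0.0883]
tcp_rot: [-180.0, -0.1, 177.6]
wrist_force: [-0.2, -0.3, -3.0]
opening: 0.0338
grasp_force: 60.5
```

send_rows:
  linear:
    - [0, 0, 0.001]
    - [0, 0, 0.001]
    - [0, 0, 0]
  twist:
    - [0, 0, 0]
    - [0, 0, 0]
    - [0, 0, 0]
  gripper: [15, 15, 15]

```text
time: 17.7
ee_pos: [0.4834, -0.2962, 0.0863]
tcp_rot: [-180.0, -0.1, 177.6]
wrist_force: [-0.8, -0.2, -2.5]
opening: 0.0343
grasp_force: 60.5
```

send_rows:
  linear:
    - [0, 0, 0.001]
    - [0, 0, 0]
    - [0, 0, 0]
  twist:
    - [0, 0, 0]
    - [0, 0, 0]
    - [0, 0, 0]
  gripper: [15, 15, 15]

```text
time: 18.08
ee_pos: [0.4835, -0.2963, 0.0854]
tcp_rot: [-180.0, -0.1, 177.6]
wrist_force: [0.2, -0.2, -2.6]
opening: 0.0341
grasp_force: 60.5
```

send_rows:
  linear:
    - [0, 0, 0.001]
    - [0, 0, 0]
    - [0, 0, 0]
  twist:
    - [0, 0, 0]
    - [0, 0, 0]
    - [0, 0, 0]
  gripper: [15, 15, 15]

```text
time: 18.45
ee_pos: [0.4835, -0.2963, 0.0844]
tcp_rot: [-180.0, -0.1, 177.6]
wrist_force: [-0.3, -0.5, -3.5]
opening: 0.0342
grasp_force: 60.5
```

send_rows:
  linear:
    - [0, 0, 0.001]
    - [0, 0, 0]
    - [0, 0, 0]
  twist:
    - [0, 0, 0]
    - [0, 0, 0]
    - [0, 0, 0]
  gripper: [15, 15, 15]

```text
time: 18.82
ee_pos: [0.4836, -0.2963, 0.0843]
tcp_rot: [-180.0, -0.0, 177.6]
wrist_force: [-2.4, 1.6, 6.2]
opening: 0.0344
grasp_force: 61.3
```

It has touched down at TCP z 0.0843, as expected. I'll ease off and release.

send_rows:
  linear:
    - [0, 0, -0.0005]
    - [0, 0, 0]
    - [0, 0, 0]
    - [0, 0, 0]
    - [0, 0, 0]
    - [0, 0, 0]
    - [0, 0, 0]
    - [0, 0, 0]
  twist:
    - [0, 0, 0]
    - [0, 0, 0]
    - [0, 0, 0]
    - [0, 0, 0]
    - [0, 0, 0]
    - [0, 0, 0]
    - [0, 0, 0]
    - [0, 0, 0]
  gripper: [15, 42, 46, 52, 60, 75, 90, 100]
  grip_force: 20

```text
time: 19.82
ee_pos: [0.4835, -0.2963, 0.0839]
tcp_rot: [-180.0, -0.1, 177.6]
wrist_force: [0.3, -1.1, 0.7]
opening: 0.0853
grasp_force: 0.0
```

send_rows:
  linear:
    - [0, 0, -0.015]
    - [0, 0, -0.035]
    - [0, 0, -0.04]
    - [0, 0, -0.03]
    - [0.03, 0, 0]
    - [0.04, 0, 0]
    - [0, 0, 0]
    - [0, 0, 0]
  twist:
    - [0, 0, 0]
    - [0, 0, 0]
    - [0, 0, 0]
    - [0, 0, 0]
    - [0, 0, 0]
    - [0, 0, 0]
    - [0, 0, 0]
    - [0, 0, 0]
  gripper: [100, 100, 100, 100, 100, 100, 100, 100]

```text
time: 20.82
ee_pos: [0.4141, -0.2936, 0.205]
tcp_rot: [-179.9, 0.0, 177.6]
wrist_force: [0.4, 0.4, 0.0]
opening: 0.0856
grasp_force: 0.0
```

Run:
```python
from h import *
o=bot.get_obs();C=cam('wrist',o);im=camera('wrist');s=camera('scene');print(o['time'],o['wrist_force'].round(2),o['ee_pos'])
print(proj(C,[[.4834,-.2963,.103],[.4834,-.2963,.038]]).round(1))
save('fin.png',np.hstack([cv2.resize(s[105:255,160:350],(440,347),interpolation=2),cv2.resize(im,(360,347))]))
```

```text
20.825 [0.4  0.41 0.04] [ 0.4140567  -0.29359672  0.20497177]
[[324.5 283.9]
 [324.6 250.5]]
```

View pics/fin.png

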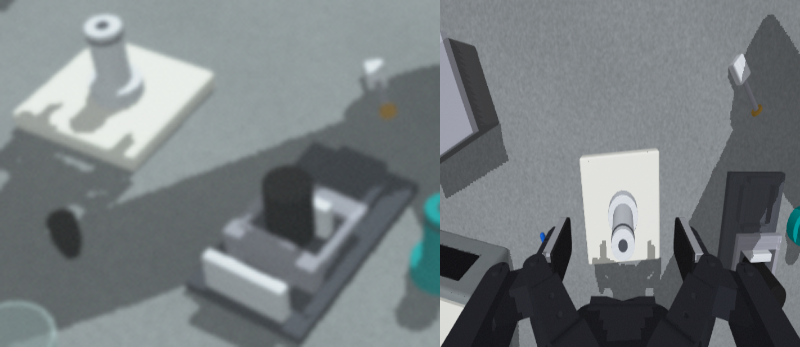

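The cell stands upright in the middle of the white plate, at wrist pixel (324,284) as predicted. The bung is still in the slot holding the catch open, and the gripper is clear of both.

```bash
python3 -c "
from workcell import ticket
print(ticket.job_done())"
```

```text
the job is handed in; nothing more can be done
None
```

The job is handed in: the larger bung is left in the slot jamming the catch open, and the sample cell stands upright in the middle of the white plate, finished at about 21 s of the 54 s allowed.

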